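# Switch the bench dust extraction to another branch

## Task

Switch the dust extraction over: pull the blast gate with the blue knob all the way out until it clicks open, and only then push the gate with the orange knob fully home, so that the fan always has one open branch. Leave the gate with the yellow knob shut and do not disturb the furniture models, the mug or the sanding block.

Things in the scene. Friction and masses are not known exactly. Their poses are not given: they have to be found in the camera images.
- extractor: Dust extractor, fixed: aluminium duct 70 mm in diameter, 420 mm long along y, axis 50 mm up; grey fan drum (100 mm across, 85 long, top at 118 mm) at its +y end, clear dust pot (104 mm across, 110 high) at its -y end. Origin on the bench under mid-duct; -x is the front, where the knobs are. Three gates stand on it 130 mm apart along y, in any colour order. Its place and yaw vary.
- gate_blue: Fixed blast gate with the blue knob: flat black housing 120 mm (x) by 92 mm (y) on the duct, 96 to 120 mm above the bench, with an aluminium spout on top (up to 168 mm high) facing the far side, +x. Origin on the bench under the housing's centre. x is parallel to the slide.
- gate_orange: Fixed blast gate with the orange knob; same sizes and axes as gate_blue.
- gate_yellow: Fixed blast gate with the yellow knob; same sizes and axes as gate_blue.
- knob_blue (a point): Centre of the BLUE block knob with flat sides (36 mm wide in y, 44 mm high, from 17 mm in front of this point to 15 mm behind), 108 mm up, on a 12 mm rod; the steel blade (66 mm wide, 6 thick) starts 35 mm behind it. Moves with the knob. -x: horizontal pull-out direction, roughly towards the robot; +x: push home; z up. At home it is 42 mm in front of the housing. Grip across y from above.
- slide_blue (a joint): How far the blue gate's slide is out, m: 0 fully home (shut), 0.060 fully out (open); hard stops at both. Starts home. A spring detent holds it at either end: about 8 N frees it; mid-way it needs about 2 N and stays where left; within the last 5 mm or so of an end it clicks to that end by itself.
- knob_orange (a point): The same point on the ORANGE knob, same sizes and axes as knob_blue.
- knob_yellow (a point): The same point on the YELLOW knob, same sizes and axes as knob_blue.
- slide_orange (a joint): The same for the orange gate. Starts open, 35 to 52 mm out.
- slide_yellow (a joint): The same for the yellow gate. Starts home and is to stay there.
- model_table: Loose bystander: round wooden model table with three dark legs, 84 mm across, 62 mm high, at the front of the extractor's +y end. Origin under its centre.
- model_bench: Loose bystander: slatted wooden model bench with a back, 95 by 130 mm, 70 mm high, at the front of the extractor's -y end. Origin under its centre.
- mug: Loose bystander: blue ceramic mug, 76 mm across, 85 mm high, in front of the extractor, towards its +y end. Origin under its centre.
- sanding_block: Loose bystander: cork sanding block with a red sole, 110 by 60 by 34 mm, in front of the extractor, between it and the robot. Origin under its centre.

How it is judged:
By the outcome, as a careful person would: the job done as asked, in the order asked, and still so for the second after the job is handed in, with the robot touching nothing.
It also fails if it takes over 45 s, if anything falls off the work surface, if the arm or the gripper's body presses on something with over 40 N, if the wrist force passes 120 N, or if a joint passes its speed limit or range.

## Robot

A 7-joint arm with a two-finger parallel gripper is mounted at the origin on the work surface. World frame = base frame: x ahead of the robot, y to its left, z up, the work surface at z = 0. Lengths are in m, angles in rad, forces in N, time in s.
With the tool pointing down it reaches from about 0.425 to 0.925 m from the base axis. Payload 6.8 kg.
Tool frame: the origin (TCP) lies at the very end of the fingers, on their centre line; the grasp point (between the pads) lies 19 mm behind it; z points along the fingers, x is the direction in which the jaws open and shut, and the axes are right-handed (so a half turn about z gives the same grasp; the last joint's range is limited). The gripper opens to 85 mm and grips with 20 to 120 N. Pads are 22 mm wide; open, the fingers measure 114 mm over their backs; the gripper's body (76 mm by 85 mm) begins 54 mm behind the grasp point. The pads swing forward as they close: fully open they stand 13 mm farther back than shut.
Start: joints at [-1.337, 0.477, 0.022, 1.555, -0.011, 1.109, -0.083], TCP at [0.226, 0.636, 0.231] pointing down, gripper open.
Joint ranges: [-2.96, 2.96], [-0.34, 2.1], [-1.41, 1.46], [0.24, 2.44], [-1.37, 4.51], [0.17, 1.92], [-2.96, 2.96]. Speed limits (rad/s): [2.39, 2.39, 3.14, 3.14, 3.14, 3.14, 3.14].

## Interface

Orientations are given as a unit quaternion [x, y, z, w].
In Python, from bench import bot, optics gives the robot as it stands. The module is installed in compiled form; this text tells all that it offers.
- The arm moves only by the tool drive_tool, never from a script. Its argument "commands" is one flat list of numbers, 4 for each row, row after row: the shift along the tool's x, y, z in m, then the turn about the tool's z in degrees. A call has 1 to 20 rows; each row is the pose to reach, as a shift and turn from the pose commanded when the call began, along the tool's axes at that moment; what a row does not reach only later rows make up. A row lasts 1/12 s, in which the tool goes at most 41.7 mm and 7.16 degrees, less where a joint would pass 70% of its speed; a pose out of reach is approached as far as the arm can. A call with a gripper value outside its range is refused whole. "jaw" is the finger opening in m, from 0 to 0.0854, set as the call begins (left out, the last holds). The fingers move at their own pace and stop on an object; "squeeze" is the grip in N (left out, the last holds). Time passes only in rows, so rows that repeat a pose let the fingers close. It gives the time, the measured TCP pose, the force and the opening at its end, in the units of the state.
- bot.read_state(): the state, without advancing time (a new reading comes with each control period).
- optics.get_image(name): name is "side" or "top"; returns a dict with "color" (384x512x3 uint8, red, green, blue), "K" (3x3 intrinsics, pixels), "camera_from_world" (4x4, takes a point from world to camera coordinates). Camera axes: x right, y down, z forward; pixel columns grow to the right and rows downward; lengths in m; the calibration is good to about 2 mm. A picture is of the moment at which its call begins. There is no depth.
- bot.job_done(): hands the job in, once; it reports no verdict.
The state is a dict: "time_s": time; "qpos": joint angles; "qvel": joint speeds; "joint_efforts": joint torques, N m; "tool_pos": TCP position; "orientation": TCP orientation; "force": force on the tool from outside, world axes, zero at the start; "ft_torque": the same for the moment, N m; "finger_gap": finger opening in m.
Only numpy, scipy, OpenCV 4.12 (cv2) and the standard library are available. Lean on these libraries where they do the work, as an engineer would, in place of code of your own. Each camera call takes 0.05 s, during which the arm holds its last target. There are 200 camera calls.

## Working session

There is one attempt and no reset: what is moved stays moved. The work goes in short steps, Python scripts to look and compute and a tool call to move; the robot and the scene stay as the last step left them, time stands still between calls to the robot, and variables do not carry over. Pictures are saved under pics/ and viewed, about 8 in all and at most 12, crops included, and the job is handed in when it is done.

Besides the shell and the picture viewer there is one more tool, called after "Call:" in YAML: its name, and indented under it one key for each argument. drive_tool: Moves the arm, as the interface text tells. Its arguments: {"type":"object","properties":{"commands":{"type":"array","items":{"type":"number"}},"jaw":{"type":"number"},"squeeze":{"type":"number"}},"required":["commands"]}

```bash
mkdir -p pics; python3 - <<'E'
from bench import bot, optics
import cv2, pickle
s=bot.read_state(); print({k:s[k] for k in('time_s','tool_pos','orientation','force','finger_gap')})
d={}
for n in('side','top'):
    i=optics.get_image(n); d[n]=i; cv2.imwrite(f'pics/{n}0.png',cv2.resize(i['color'][:,:,::-1],None,fx=1.5,fy=1.5)); print(n,i['K'].round(1).tolist(),i['camera_from_world'].round(3).tolist())
pickle.dump(d,open('im0.pkl','wb'))
E
```

```text
{'time_s': 0.0, 'tool_pos': array([0.22602272, 0.63539479, 0.23032524]), 'orientation': array([ 8.17046328e-01,  5.76571286e-01, -7.17507013e-04,  5.78863254e-04]), 'force': array([ 0.23125836,  0.49015832, -0.50641629]), 'finger_gap': 0.08525985263040999}
side [[408.2, 0.0, 258.7], [0.0, 408.2, 189.7], [0.0, 0.0, 1.0]] [[-0.647, 0.763, 0.017, 0.348], [0.42, 0.374, -0.827, -0.152], [-0.637, -0.528, -0.562, 1.608], [0.0, 0.0, 0.0, 1.0]]
top [[453.2, 0.0, 254.1], [0.0, 453.2, 189.8], [0.0, 0.0, 1.0]] [[0.014, -1.0, 0.004, -0.026], [-0.98, -0.015, -0.199, 0.551], [0.199, -0.001, -0.98, 1.303], [0.0, 0.0, 0.0, 1.0]]
```

View pics/side0.png

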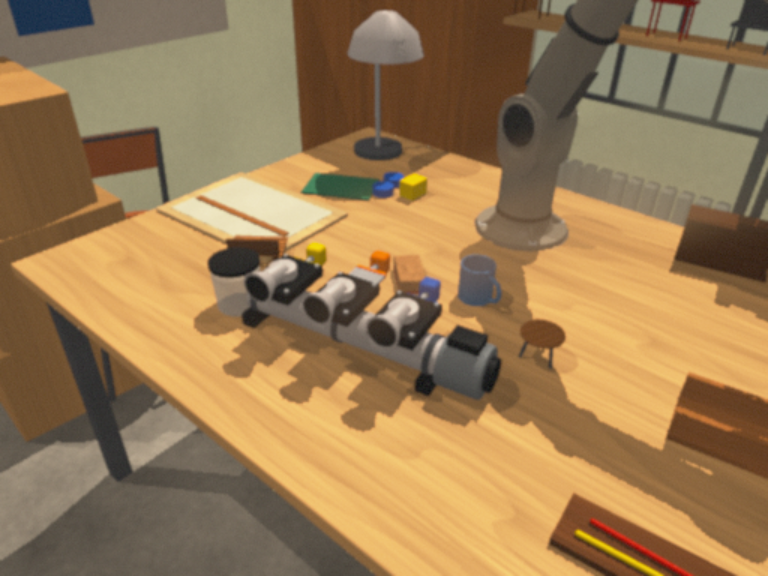

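View pics/top0.png

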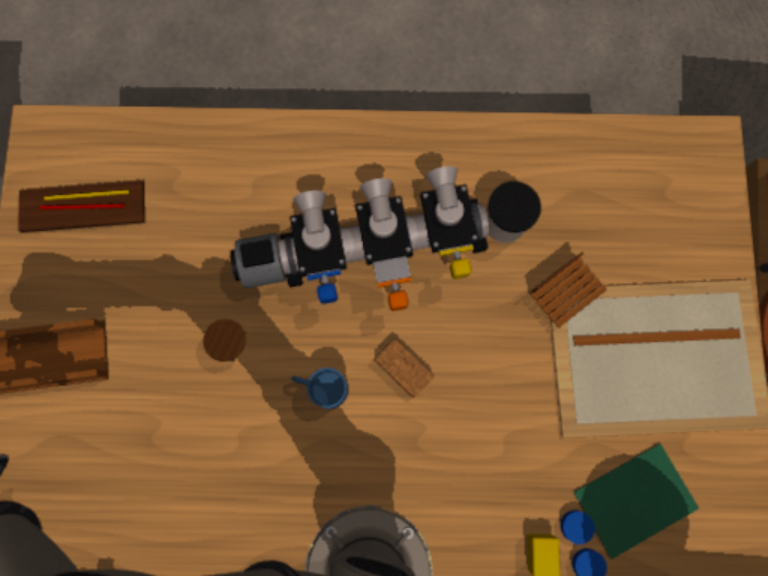

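Side view: yellow, orange and blue knobs at about (316,253), (380,260), (430,289). In the top view the blue knob is at (327,293), orange at (398,299) and yellow at (460,268). The mug is in front of blue, with the sanding block in front of orange. Next I'll enlarge both.

```bash
python3 - <<'E'
import pickle,cv2,numpy as np
d=pickle.load(open('im0.pkl','rb'))
def crop(n,x0,y0,w,h,f):
    return cv2.resize(d[n]['color'][y0:y0+h,x0:x0+w,::-1],None,fx=f,fy=f,interpolation=cv2.INTER_CUBIC)
a=crop('top',190,155,130,60,6); b=crop('side',200,155,130,48,6)
cv2.imwrite('pics/c1.png',np.vstack([a,b[:,:780]])[:600*2]); print(a.shape,b.shape)
E
```

```text
(360, 780, 3) (288, 780, 3)
```

View pics/c1.png

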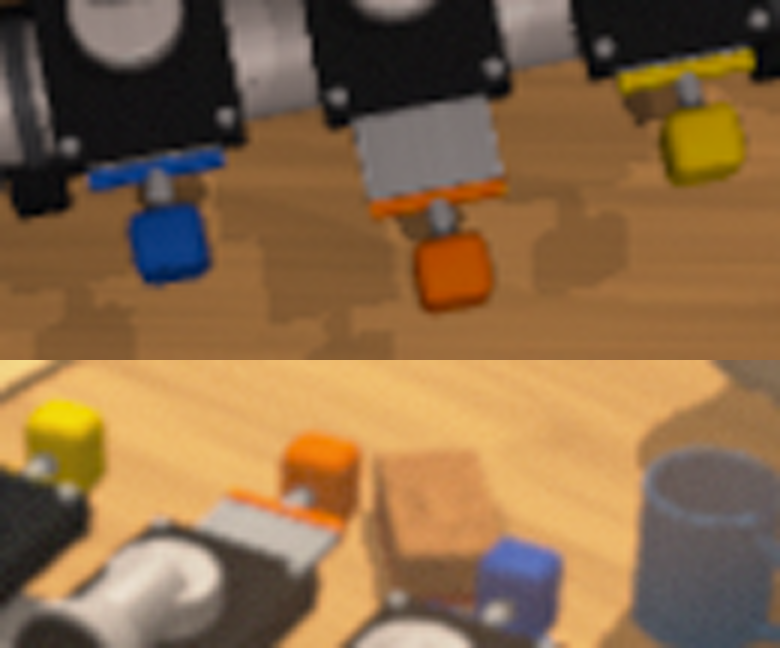

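Crop: top-face centres in the top view are blue (170,240), orange (453,270) and yellow (703,142). In the side view they are blue (520,566), orange (322,450) and yellow (65,417). I'll triangulate these.

```bash
cat > tri.py <<'E'
import pickle,cv2,numpy as np
def tri(d,a,b):
    P=[d[n]['K']@d[n]['camera_from_world'][:3] for n in('top','side')]
    X=cv2.triangulatePoints(P[0],P[1],np.float64(a).T,np.float64(b).T); X=(X[:3]/X[3]).T
    for p,q in zip(P,(a,b)):
        r=(p@np.c_[X,np.ones(len(X))].T); print('reproj err',(r[:2]/r[2]-np.float64(q).T).T.round(2).tolist())
    return X
E
python3 - <<'E'
import pickle,numpy as np
from tri import *
d=pickle.load(open('im0.pkl','rb'))
f=lambda p,x0,y0:[((x+.5)/6-.5+x0,(y+.5)/6-.5+y0) for x,y in p]
X=tri(d,f([(170,240),(453,270),(703,142)],190,155),f([(520,206),(322,90),(65,57)],200,155)); print(X.round(4))
v=X[0]-X[2]; yaw=np.arctan2(v[1],v[0])-np.pi/2; print('len',np.linalg.norm(v),'yaw deg',np.degrees(yaw))
from scipy.spatial.transform import Rotation as R
from bench import bot
s=bot.read_state(); M=R.from_quat(s['orientation']).as_matrix(); print(M.round(3)); 
ex=np.array([np.cos(yaw),np.sin(yaw)]);ey=np.array([-ex[1],ex[0]])
print('slide orange',(X[0][:2]-X[1][:2])@ex, (X[0][:2]-X[1][:2])@ey)
E
```

```text
reproj err [[-0.25, 0.16], [-0.07, 0.05], [0.08, -0.07]]
reproj err [[-0.37, -0.04], [-0.1, -0.02], [0.12, 0.03]]
[[ 0.5219  0.0854  0.1225]
 [ 0.5091 -0.0491  0.1261]
 [ 0.573  -0.1678  0.1265]]
len 0.25830968558906126 yaw deg 11.416452913133044
[[ 0.335  0.942 -0.   ]
 [ 0.942 -0.335 -0.002]
 [-0.002  0.    -1.   ]]
slide orange 0.03912941560344862 0.12924791722482945
```

Call:
drive_tool:
  commands: [-0.013,0.015,0,-2,-0.037,0.041,0,-4,-0.063,0.07,0,-8,-0.089,0.099,0,-12,-0.116,0.128,0,-16,-0.143,0.158,0,-20,-0.17,0.187,0,-24,-0.197,0.217,0,-28,-0.224,0.247,0,-31,-0.251,0.277,0,-31,-0.278,0.307,0,-31,-0.305,0.337,0,-31,-0.332,0.367,0,-31,-0.359,0.397,0,-31,-0.383,0.423,0,-31,-0.403,0.445,0,-31,-0.414,0.457,0,-31,-0.419,0.462,0,-31,-0.419,0.462,0,-31,-0.419,0.462,0,-31]
  jaw: 0.0854

```text
time_s: 1.77
tool_pos: [0.5205, 0.0873, 0.231]
orientation: [0.633, 0.774, -0.0, -0.0]
force: [0.2, -0.2, 0.7]
finger_gap: 0.0851
```

```bash
python3 - <<'E'
from bench import bot, optics
import cv2, numpy as np
from scipy.spatial.transform import Rotation as R
s=bot.read_state(); print(s['time_s'],s['tool_pos'],s['force'],s['finger_gap']); print(R.from_quat(s['orientation']).as_matrix().round(3))
a=optics.get_image('top')['color'][130:230,170:300,::-1];b=optics.get_image('side')['color'][120:220,200:330,::-1]
cv2.imwrite('pics/p2.png',cv2.resize(np.hstack([a,b]),None,fx=3,fy=3,interpolation=cv2.INTER_CUBIC))
E
```

```text
1.7667 [0.5205222  0.08732237 0.23100787] [ 0.20328891 -0.2436964   0.72220717] 0.08513754305465301
[[-0.199  0.98  -0.001]
 [ 0.98   0.199  0.   ]
 [ 0.001 -0.001 -1.   ]]
```

View pics/p2.png

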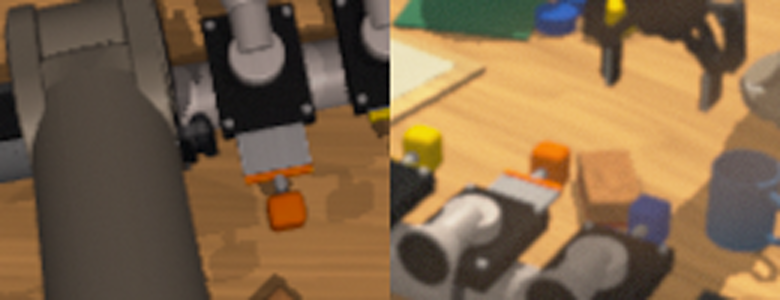

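Side crop: the open fingers, at (610,75) and (710,100), straddle the line down to the blue knob at (650,205). Next I descend.

Call:
drive_tool:
  commands: [-0.001,0,0.015,0,-0.002,0,0.04,0,-0.002,0,0.065,0,-0.002,0,0.09,0,-0.002,0,0.112,0,-0.002,0,0.128,0,-0.002,0,0.138,0,-0.002,0,0.141,0,-0.002,0,0.141,0,-0.002,0,0.141,0]

```text
time_s: 2.7
tool_pos: [0.5219, 0.085, 0.091]
orientation: [0.633, 0.774, 0.001, 0.0]
force: [0.4, -0.5, 0.2]
finger_gap: 0.0856
```

Call:
drive_tool:
  commands: [0,0,0,0,0,0,0,0,0,0,0,0,0,0,0,0,0,0,0,0,0,0,0,0,0,0,0,0,0,0,0,0,0,0,0,0,0,0,0,0]
  jaw: 0.02
  squeeze: 50

```text
time_s: 3.53
tool_pos: [0.5214, 0.0874, 0.0914]
orientation: [0.632, 0.775, 0.001, -0.001]
force: [-4.0, 6.2, 7.4]
finger_gap: 0.0357
```

Call:
drive_tool:
  commands: [0.002,-0.003,0,0,0.002,-0.008,0,0,0.002,-0.014,0,0,0.002,-0.02,0,0,0.002,-0.026,0,0,0.002,-0.032,0,0,0.002,-0.038,0,0,0.002,-0.044,0,0,0.002,-0.05,0,0,0.002,-0.055,0,0,0.002,-0.059,0,0,0.002,-0.061,0,0,0.002,-0.061,0,0,0.002,-0.061,0,0]

```text
time_s: 4.7
tool_pos: [0.4625, 0.0752, 0.0914]
orientation: [0.633, 0.774, 0.002, 0.001]
force: [0.9, 2.1, 8.9]
finger_gap: 0.0357
```

Call:
drive_tool:
  commands: [0,0,0,0,0,0,0,0,0,0,0,0,0,0,0,0,0,0,0,0,0,0,0,0,0,0,0,0]
  jaw: 0.0854

```text
time_s: 5.28
tool_pos: [0.4611, 0.0741, 0.0902]
orientation: [0.633, 0.774, -0.0, -0.0]
force: [-0.5, -0.6, -0.4]
finger_gap: 0.0852
```

Call:
drive_tool:
  commands: [0,0,-0.01,0,0,0,-0.03,0,0,0,-0.06,0,0,0,-0.09,0,0,0,-0.12,0,0,0,-0.14,0,-0.03,0,-0.14,0,-0.065,0,-0.14,0,-0.1,0,-0.14,0,-0.13,0,-0.14,0,-0.13,0,-0.14,0,-0.13,0,-0.14,0]

```text
time_s: 6.28
tool_pos: [0.4869, -0.0549, 0.2309]
orientation: [0.635, 0.773, 0.0, 0.0]
force: [-0.2, 0.4, -0.2]
finger_gap: 0.0855
```

```bash
python3 - <<'E'
from bench import bot, optics
import cv2, numpy as np, pickle
s=bot.read_state(); print(s['time_s'],s['tool_pos'],s['force'],s['finger_gap'])
d={n:optics.get_image(n) for n in('top','side')}; pickle.dump(d,open('im1.pkl','wb'))
a=d['top']['color'][150:235,190:320,::-1];b=d['side']['color'][140:215,200:330,::-1]
cv2.imwrite('pics/p3.png',cv2.resize(np.vstack([a,b])[:],None,fx=3.75,fy=3.75,interpolation=cv2.INTER_CUBIC))
E
```

```text
6.2833 [ 0.48692123 -0.0549263   0.23092608] [-0.23483241  0.39517462 -0.20167093] 0.08548600330580162
```

View pics/p3.png

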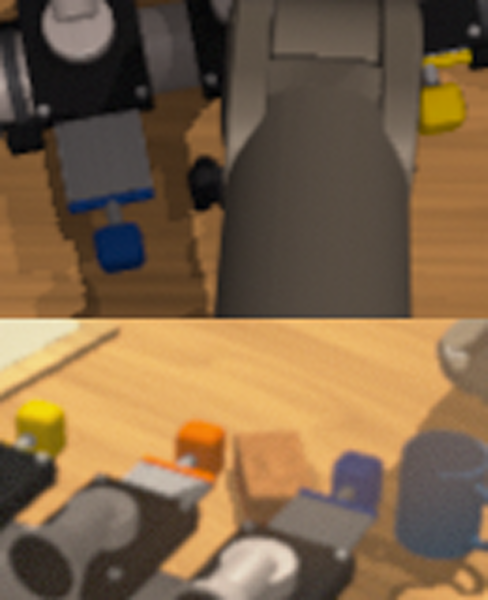

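Blue's blade is now exposed: its knob top is at (119,243) in the top view and (358,466) in the side view. Orange hasn't moved. I'll check the slide distance.

```bash
python3 - <<'E'
import pickle,numpy as np
from tri import *
d=pickle.load(open('im1.pkl','rb'));f=3.75
g=lambda x,y,x0,y0:[((x+.5)/f-.5+x0,(y+.5)/f-.5+y0)]
X=tri(d,g(119,243,190,150),g(358,466-318.75,200,140));print(X)
e=np.array([.98,.198]);n=np.array([-.198,.98])
print('blue out',(np.array([.5219,.0854])-X[0,:2])@e)
r=np.array([.5091,-.0491])-[.4869,-.0549];print('to orange tool x,y',r@n,r@e)
E
```

```text
reproj err [[-0.37, 0.23]]
reproj err [[-0.51, -0.05]]
[[0.46475406 0.074154   0.12420044]]
blue out 0.058229727767658356
to orange tool x,y 0.0012884 0.0229044
```

Call:
drive_tool:
  commands: [0.002,0.01,0.015,0,0.004,0.023,0.04,0,0.004,0.023,0.065,0,0.004,0.023,0.09,0,0.004,0.023,0.112,0,0.004,0.023,0.128,0,0.004,0.023,0.138,0,0.004,0.023,0.14,0,0.004,0.023,0.14,0,0.004,0.023,0.14,0]

```text
time_s: 7.22
tool_pos: [0.5094, -0.0442, 0.0911]
orientation: [0.633, 0.774, 0.001, 0.0]
force: [0.1, 0.7, 1.1]
finger_gap: 0.0851
```

Call:
drive_tool:
  commands: [0,0,0,0,0,0,0,0,0,0,0,0,0,0,0,0,0,0,0,0,0,0,0,0,0,0,0,0,0,0,0,0,0,0,0,0,0,0,0,0]
  jaw: 0.02

```text
time_s: 8.05
tool_pos: [0.5104, -0.0476, 0.0917]
orientation: [0.634, 0.773, 0.0, 0.002]
force: [1.1, -8.5, 6.6]
finger_gap: 0.0356
```

Call:
drive_tool:
  commands: [0,0.003,0,0,0,0.007,0,0,0,0.012,0,0,0,0.017,0,0,0,0.022,0,0,0,0.027,0,0,0,0.032,0,0,0,0.035,0,0,0,0.037,0,0,0,0.038,0,0,0,0.038,0,0,0,0.038,0,0]

```text
time_s: 9.05
tool_pos: [0.5481, -0.0399, 0.0917]
orientation: [0.634, 0.773, 0.0, 0.003]
force: [2.8, -6.7, 4.7]
finger_gap: 0.0354
```

Call:
drive_tool:
  commands: [-0.002,0.001,0,0,-0.003,0.002,0,0,-0.003,0.003,0,0,-0.003,0.004,0,0,-0.003,0.004,0,0,-0.003,0.004,0,0]

```text
time_s: 9.55
tool_pos: [0.548, -0.0399, 0.0916]
orientation: [0.633, 0.774, -0.001, -0.002]
force: [-14.5, -0.0, 21.7]
finger_gap: 0.0354
```

The force shows it's against the home stop. I'll ease off, release and lift.

Call:
drive_tool:
  commands: [0,-0.002,0,0,0,-0.003,0,0,0,-0.003,0,0]

```text
time_s: 9.8
tool_pos: [0.5481, -0.0399, 0.0916]
orientation: [0.633, 0.774, 0.001, 0.0]
force: [-3.1, 0.2, 10.0]
finger_gap: 0.0351
```

Call:
drive_tool:
  commands: [0,0,0,0,0,0,0,0,0,0,0,0,0,0,0,0,0,0,0,0,0,0,0,0,0,0,0,0]
  jaw: 0.0854

```text
time_s: 10.38
tool_pos: [0.5475, -0.0399, 0.0902]
orientation: [0.633, 0.774, -0.0, -0.0]
force: [-0.1, -0.2, -0.6]
finger_gap: 0.0852
```

Call:
drive_tool:
  commands: [0,0,-0.01,0,0,0,-0.03,0,0,0,-0.06,0,0,0,-0.09,0,0,0,-0.12,0,0,0,-0.15,0,0,0,-0.17,0,0.03,0,-0.17,0,0.065,0,-0.17,0,0.1,0,-0.17,0,0.135,0,-0.17,0,0.17,0,-0.17,0,0.205,0,-0.17,0,0.24,0,-0.17,0,0.275,0,-0.17,0,0.31,0,-0.17,0,0.33,0,-0.17,0,0.34,0,-0.17,0,0.34,0,-0.17,0]

```text
time_s: 11.97
tool_pos: [0.4794, 0.2957, 0.2607]
orientation: [0.632, 0.775, 0.0, -0.0]
force: [-0.3, 0.0, -0.1]
finger_gap: 0.0855
```

```bash
python3 - <<'E'
from bench import bot, optics
import cv2, numpy as np, pickle
s=bot.read_state(); print(s['time_s'],s['tool_pos'],s['force'],s['finger_gap'])
d={n:optics.get_image(n) for n in('top','side')}; pickle.dump(d,open('im2.pkl','wb'))
o=pickle.load(open('im0.pkl','rb'))
c=lambda z:z['top']['color'][130:275,130:410,::-1]
cv2.imwrite('pics/p4.png',cv2.resize(np.vstack([c(d)]),None,fx=2.8,fy=2.8,interpolation=cv2.INTER_CUBIC))
E
```

```text
11.9667 [0.47937931 0.2956853  0.26066777] [-0.25665087  0.0454087  -0.11143138] 0.08545301035549123
```

View pics/p4.png

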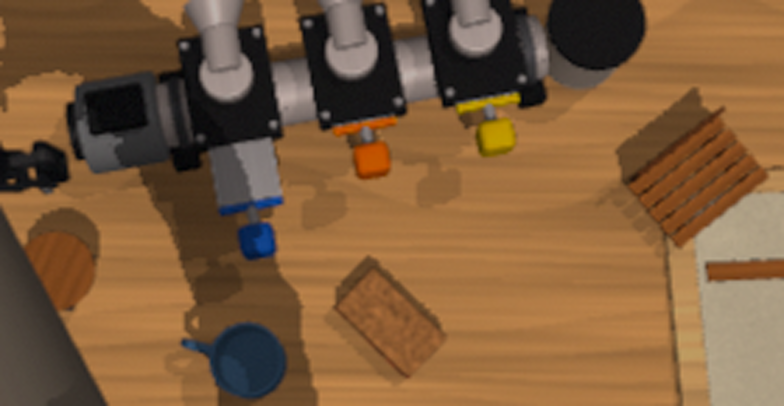

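The picture shows blue fully out, with its knob at (256,241). Orange is flush at (371,158), the same as yellow at (495,135), and the bystanders haven't moved. I'm handing it in.

```bash
python3 -c "
from bench import bot
print(bot.job_done())"
```

```text
the job is handed in; nothing more can be done
None
```

The dust extraction is switched over: I pulled the blue gate fully open first, then pushed the orange gate home. I handed the job in at about 12 s with the gripper clear of everything.

- **Blue gate (open):** the gripper travelled 60.1 mm holding the knob. The cameras measured about 58 mm, which agrees within their error of about 2 mm.
- **Orange gate (shut):** the knob moved about 38.5 mm. A further 4 mm of commanded push gave no movement and 14.5 N at the wrist, so it is against its stop. In the last picture it sits flush like the yellow gate.
- **Yellow gate and loose items:** I touched none of them. In the last top picture the yellow gate is still shut, and the mug, sanding block and model bench look undisturbed. The model table is partly hidden by the arm there, so I could not check it fully.
- **Forces:** the highest reading I saw at the wrist was about 26 N, with the orange gate against its stop. I read it only at the end of each move.

No check failed. The first position estimate was about 2–3 mm off sideways, which put 6–9 N of side load on the knobs while gripping.

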